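# Shut the oven gate, unlatch the transfer head and hold it up

## Robot

A 6-joint arm with a two-finger parallel gripper is mounted at the origin on the work surface. World frame = base frame: x ahead of the robot, y to its left, z up, the work surface at z = 0. Lengths are in m, angles in rad, forces in N, time in s.
With the tool pointing down it reaches from about 0.35 to 0.95 m from the base axis. Payload 17.4 kg.
Tool frame: the origin (TCP) lies where the fingers leave the gripper's body, on its centre line; the fingertips stand 84 mm ahead of it and the grasp point (between the pads) lies 65 mm ahead of it; z points along the fingers, y is the line along which they close (so a half turn about z gives the same grasp; the last joint's range is limited). The gripper opens to 93 mm and grips with 3 to 60 N. Pads are 15 mm wide; open, the fingers measure 128 mm over their backs; the gripper's body (75 mm by 188 mm) begins 65 mm behind the grasp point.
Start: joints at [-1.218, 0.116, 1.442, -0, 1.584, -0.038], TCP at [0.257, -0.624, 0.303] pointing down, gripper open.
Joint ranges: [-2.83, 2.83], [-0.83, 2.19], [0.07, 2.5], [-1.14, 4.28], [0.01, 3], [-2.97, 2.97]. Speed limits (rad/s): [1.89, 1.89, 2.22, 3.14, 3.14, 3.14].

## Interface

Orientations are given as a 3x3 rotation matrix whose columns are the frame's x, y, z axes.
In Python, from workcell import reach, move_l, goto_joints, command_gripper, wait, solve_ik, grab_frame, PlanningError, close_job, search_frame, masks_of, current_time, current_joint_positions, current_joint_vel, current_joint_torque, current_ee_pos, current_tool_rot, current_wrist_force, current_torque, current_finger_gap, current_grasp_force gives the robot as it stands. The module is installed in compiled form; this text tells all that it offers. Calls block until the motion is done:
- reach(position, orientation): joint-space move of the TCP to a pose.
- move_l(position, frame=None, feed=0.15, threshold=None): straight line of the TCP; frame=None keeps the orientation; feed is the mean speed in m/s. With threshold (N) it stops when the force on the tool has changed by that much, and returns True; else False.
- goto_joints(angles): joint-space move.
- command_gripper(opening, effort=None): finger opening in m; effort is the grip in N (None keeps the last); returns when the fingers have stopped.
- wait(seconds).
- solve_ik(position, orientation): joint angles nearest the present ones, or None.
- grab_frame(name): name is "side" or "top"; returns a dict with "color" (480x640x3 uint8, red, green, blue), "camera_matrix" (3x3 intrinsics, pixels), "D" ([k1, k2, p1, p2, k3] as OpenCV has them; the pictures are not rectified), "T" (4x4, takes a point from camera to world coordinates). Camera axes: x right, y down, z forward; pixel columns grow to the right and rows downward; lengths in m; the calibration is good to about 2 mm. A picture is of the moment at which its call begins. There is no depth.
A pose or a line that the arm cannot do raises PlanningError and nothing moves.
- close_job(): hands the job in; it is judged then, once.
Trained networks look in a picture, given as the dict that the camera call returned (one of the last four; its "shot" number tells which), for a name from the list of things; names that differ only in an ending like _2 or _b are one class to them, and where a whole thing is asked for, a point or a joint stands for the part that bears it (a point fixed in the world has none). Each returns a list of dicts, best first, with "p" (0 to 1); they miss things now and then, are a little off and sometimes report something else, mostly with a low value. They report only what shows in the picture. A call takes as long as a camera call.
- search_frame(picture, target): "extent" ([left, top, right, bottom] in pixels, round what is visible of it).
- masks_of(picture, target): "pixels" (480x640 bool, what is visible of it) and "extent" ([left, top, right, bottom] in pixels, round what is visible of it).
Readings, each from a call of its own:
- current_time(): time.
- current_joint_positions(): joint angles.
- current_joint_vel(): joint speeds.
- current_joint_torque(): joint torques, N m.
- current_ee_pos(): TCP position.
- current_tool_rot(): TCP orientation.
- current_wrist_force(): force on the tool from outside, world axes, zero at the start.
- current_torque(): the same for the moment, N m.
- current_finger_gap(): finger opening in m.
- current_grasp_force(): force on a finger pad.
Only numpy, scipy, OpenCV 4.12 (cv2) and the standard library are available. Lean on these libraries where they do the work, as an engineer would, in place of code of your own. Each camera call takes 0.05 s, during which the arm holds its last target. There are 200 camera calls.

## Task

Take the gate plate (the one with the flat, wide grip tab) out of the rack and push it fully down into the gate housing on the drying oven so that the gas is shut off. Only then pull the transfer head's latch (the upright steel paddle beside the coupler) sideways, away from the coupler, against its spring, lift the head's coupler off its ball and finish while holding it up, steady, at least 4 cm above the ball; the program ends with the gripper still holding it. Leave the spare plate, the vials and everything else on the bench where they stand.

Things in the scene. Friction and masses are not known exactly. Their poses are not given: they have to be found in the camera images.
- gate: Gate plate, bare steel, loose, 0.15 kg, upright in a rack slot. Origin: centre of its lower edge; z up, y along its width, x through its thickness. Plate 60 wide x 6 thick x 70 high; on it, centred, a flat grip tab 34 wide x 10 thick, 68 to 100 above the origin: grip the tab across its thickness. Same either way round; its flat tab tells it from the spare plate
- rack: White plastic rack, fixed, 110 (x) x 90 (y) x 36 high, origin: centre of its underside. Two upright slots 30 deep, 9 x 63, long side along y, at x = -30 and x = +30; the gate plate stands in either one, the spare plate in the other
- slot_floor (a point): Centre of the slot's floor in the gate housing (aluminium block 36 x by 90 y by 50 high on the oven's top), 115 above the bench. Slot opens upward: 8 (x) x 62 (y), 45 deep, 3 bevel at its mouth. Axes of the oven: x front to back, y to its left, z up; the plate's thickness goes along x. Fully home, the plate's origin is on this point, its tab 23 to 55 above the block
- ball (a point): Centre of the steel ball (22 dia) on its stud, 150 above the bench, 40 above the oven's top; axes of the oven. A flat collar (32 dia) just below the ball is what the latch bolt hooks under
- hinge (a point): On the tongue's hinge axis, 200 behind the ball (+x of the oven) and 10 above its centre; axes of the oven; the hinge axis is y. Oven: white box 280 (x) x 340 (y) x 110 high, fixed; from its centre the ball lies 100 to the front and 80 to the right (-y), the slot 80 to the left (+y)
- coupler (a point): Centre of the square socket (coupler, 40 x 40 x 28) at the tongue's front end; on the ball centre when down. Tongue: aluminium bar 24 wide from the hinge to the coupler, with a grey head block 50 x 36 in its middle, its top 85 above the oven's top; coupler top 172 above the bench
- latch_grip (a point): Grip point of the latch: an upright steel paddle 24 (x) x 12 (y) standing 56 to the right (-y) of the ball's axis; on its centre line, 198 above the bench, 22 below its top. Nothing else is near at this height. Grip it across its 12 thickness (along y). The latch rides on the tongue: lifting the paddle lifts the tongue. Axes turn with the tongue
- latch (a joint): Travel of the latch in m: 0 = engaged under the ball's collar, to the right (-y of the oven, away from the coupler) to at most 0.016. Spring 3.5 N at 0, 9 N at the end; it returns by itself when let go. The bolt is clear of the collar from 0.011
- tongue (a joint): Angle of the tongue in rad: 0 = down on the ball, grows to 0.7 as the front end rises about the hinge's y axis. It falls back if let go (the tongue weighs about 0.4 kg, some 2.5 N at the paddle) and cannot rise while the latch is engaged. 0.2 rad lifts the coupler about 4 cm
- spare: Spare plate, steel, loose, in the rack's other slot: 56 wide x 6 thick x 52 high with a round pin (16 dia, 22 high) on top. Leave it there. Origin: centre of its lower edge
- vial_a: Small glass vial with metal cap, 22 dia x 45 high, on the oven's top at its left back corner. Leave it. Origin: centre of its underside
- vial_b: A second vial like the first, beside it, farther back. Leave it. Origin: centre of its underside
- jar: Amber glass jar with red cap, 68 dia x 110 high. Leave it. Origin: centre of its underside
- wash_bottle: White plastic bottle, 64 dia x 170 high. Leave it. Origin: centre of its underside
- beaker: Glass beaker, 68 dia x 70 high. Leave it. Origin: centre of its underside
- driver: Screwdriver with black handle about 200 long, lying on the bench at the right of the oven. Leave it. Origin: below its middle

How it is judged:
On the way, in this order (a step that is already met when the one before it is completed fails the run):
1. the gate plate is fully home in the gate housing (z of gate in the frame of slot_floor below 0.004 m and horizontal distance between gate and slot_floor below 0.006 m and angle between gate's own z axis and vertical below 0.1 rad), for 0.2 s.
2. the latch is drawn sideways, clear of the ball's collar (value of joint latch above 0.01 m), for 0.1 s.
At the end, for the whole second after the job is handed in: the gate plate stands fully home in the housing (within 4 mm of the floor, upright); the coupler is held at least 37 mm above the ball, the tongue at rest, with the gripper's fingers touching the tongue or its latch with more than 1 N (all of step 1 and z of coupler in the frame of ball above 0.037 m and velocity of joint tongue between -0.06 and 0.06 rad/s and contact force between the fingers and tongue above 1 N); the arm keeps its last pose, push and grip.
It fails at once if the head is lifted off its ball before the gate plate is home (value of joint tongue above 0.08 rad and not (z of gate in the frame of slot_floor below 0.004 m and horizontal distance between gate and slot_floor below 0.006 m and angle between gate's own z axis and vertical below 0.1 rad)).
It fails at once if a bystander (spare plate, vial, jar, bottle, beaker, screwdriver) is moved by more than 3 cm (distance of any of spare, vial_a, vial_b, jar, wash_bottle, beaker, driver from where it was at the start of the episode above 0.03 m).
It also fails if it takes over 64 s, if anything falls off the work surface, if the arm or the gripper's body presses on something with over 40 N, if the wrist force passes 120 N, or if a joint passes its speed limit or range.

## Working session

There is one attempt and no reset: what is moved stays moved. The work goes in short steps, each a Python script; the robot and the scene stay as the last script left them, time stands still between calls to the robot, and variables do not carry over. Pictures are saved under pics/ and viewed, at most 10 in all, crops included, and the job is handed in when it is done.

```bash
mkdir -p pics; python3 - <<'E'
from workcell import *
import cv2,numpy as np
for n in ("side","top"):
    f=grab_frame(n); cv2.imwrite(f"pics/{n}0.png",f["color"][:,:,::-1])
    print(n,f["camera_matrix"].tolist(),f["D"],np.round(f["T"],4).tolist())
    for t in ("gate","rack","spare","slot_floor","ball","coupler","latch_grip","hinge","vial_a","driver"):
        try: print(t,[(round(d["p"],2),np.round(d["extent"]).tolist()) for d in search_frame(f,t)[:3]])
        except Exception as e: print(t,e)
print(current_time())
E
```

```text
side [[615.1419208571393, 0.0, 323.12089749545714], [0.0, 615.1419208571393, 239.63568110153386], [0.0, 0.0, 1.0]] [0.0444517 0.        0.        0.        0.       ] [[-0.9689, -0.194, 0.1539, 0.3262], [-0.2468, 0.7069, -0.6629, 0.9503], [0.0198, -0.6802, -0.7328, 1.1972], [0.0, 0.0, 0.0, 1.0]]
gate [(0.75, [296.0, 375.0, 312.0, 414.0])]
rack [(0.67, [285.0, 381.0, 350.0, 443.0])]
spare [(0.52, [328.0, 393.0, 336.0, 425.0])]
slot_floor [(0.95, [242.0, 156.0, 383.0, 305.0])]
ball [(0.77, [241.0, 156.0, 381.0, 309.0])]
coupler [(0.59, [279.0, 157.0, 372.0, 202.0]), (0.44, [248.0, 238.0, 261.0, 260.0]), (0.32, [287.0, 382.0, 348.0, 442.0])]
latch_grip [(0.63, [361.0, 156.0, 371.0, 178.0])]
hinge [(0.71, [243.0, 156.0, 384.0, 308.0])]
vial_a [(0.58, [252.0, 241.0, 259.0, 260.0]), (0.51, [271.0, 244.0, 284.0, 264.0])]
driver []
top [[506.92573592925197, 0.0, 322.6287418175404], [0.0, 506.92573592925197, 239.1076713862516], [0.0, 0.0, 1.0]] [-0.13572642  0.          0.          0.          0.        ] [[0.0116, -0.9802, 0.1975, 0.3269], [-0.9999, -0.0122, -0.0015, 0.0034], [0.0039, -0.1974, -0.9803, 1.2862], [0.0, 0.0, 0.0, 1.0]]
gate [(0.5, [171.0, 258.0, 197.0, 269.0])]
rack [(0.75, [161.0, 256.0, 207.0, 310.0]), (0.16, [294.0, 201.0, 303.0, 210.0])]
spare [(0.66, [170.0, 285.0, 187.0, 290.0])]
slot_floor [(0.82, [290.0, 173.0, 437.0, 297.0])]
ball [(0.64, [287.0, 172.0, 439.0, 294.0]), (0.32, [413.0, 257.0, 435.0, 272.0])]
coupler [(0.71, [392.0, 175.0, 437.0, 275.0])]
latch_grip [(0.61, [416.0, 259.0, 435.0, 271.0])]
hinge [(0.6, [289.0, 171.0, 442.0, 296.0])]
vial_a [(0.57, [294.0, 200.0, 304.0, 213.0])]
driver [(0.93, [481.0, 202.0, 494.0, 274.0])]
1.1
```

View pics/side0.png

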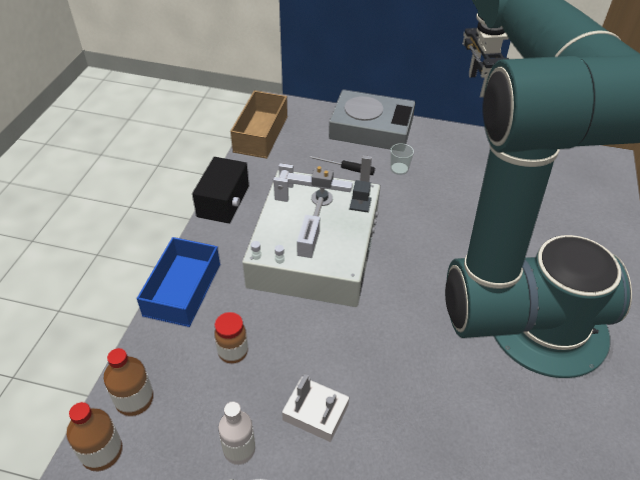

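View pics/top0.png

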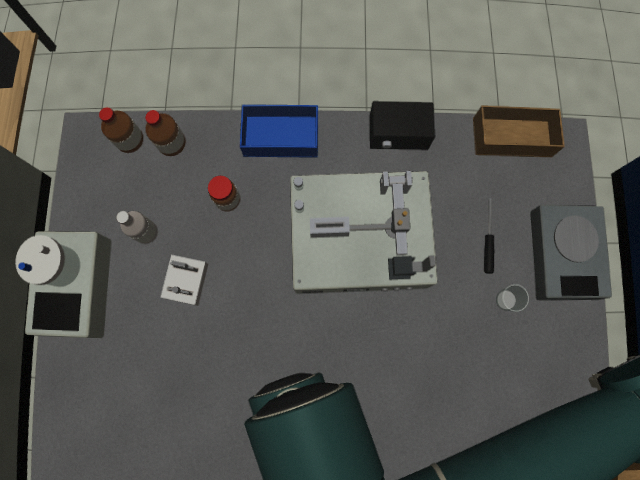

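The top view has the rack at (184,280), with the gate's flat tab at (184,265) and the spare's pin at (180,290). The housing slot is at (330,227), the coupler at (402,266) and the paddle at (430,264). In the side view the gate tab is at (302,392) and the paddle at (366,168). Next I'll fit the models to the masks in both views.

```bash
cat > h.py <<'E'
import numpy as np,cv2
from scipy.optimize import minimize
from scipy.spatial.transform import Rotation as R
def proj(f,P):
    Ti=np.linalg.inv(f["T"]); return cv2.projectPoints(np.asarray(P,float).reshape(-1,3),cv2.Rodrigues(Ti[:3,:3])[0],Ti[:3,3],f["camera_matrix"],np.array(f["D"],float))[0][:,0]
def ray_z(f,uv,z):
    p=cv2.undistortPoints(np.array([[uv]],float),f["camera_matrix"],np.array(f["D"],float))[0,0]
    d=f["T"][:3,:3]@[p[0],p[1],1]; o=f["T"][:3,3]; return o+d*(z-o[2])/d[2]
def box(cx,cy,z0,z1,dx,dy):
    return np.array([[cx+a*dx/2,cy+b*dy/2,z] for a in(-1,1) for b in(-1,1) for z in(z0,z1)])/1000
OVEN=[box(0,0,0,110,280,340),box(0,80,110,160,36,90),box(-100,-80,144,172,40,40),box(0,-80,150,165,200,24),box(0,-80,150,195,50,36),box(-100,-136,155,220,24,12)]
OVEN[1]=OVEN[1]  # slot x is fitted separately
RACK=[box(0,0,0,36,110,90)]
def place(P,q): # q=x,y,yaw
    return P@R.from_euler('z',q[2]).as_matrix().T+[q[0],q[1],0]
def render(f,boxes,q,S=3):
    m=np.zeros((480*S,640*S),np.uint8)
    for b in boxes:
        h=cv2.convexHull(((proj(f,place(b,q))+.5)*S*16).astype(np.int32)); cv2.fillConvexPoly(m,h,1,shift=4)
    return cv2.resize(m*255,(640,480),interpolation=cv2.INTER_AREA)/255.
def fit(fs,ms,boxes,q0):
    def c(q): return sum(np.abs(render(f,boxes,q)-m).sum()/m.sum() for f,m in zip(fs,ms))
    s=np.array(q0)+np.vstack([np.zeros(3),np.diag([.02,.02,.08])])
    r=minimize(c,q0,method='Nelder-Mead',options=dict(initial_simplex=s,xatol=1e-4,fatol=1e-4)); return r.x,r.fun
EDG=[(a,b) for a in range(8) for b in range(a) if bin(a^b).count('1')==1]
def draw(img,f,boxes,q,x0,y0,S,col):
    for b in boxes:
        p=((proj(f,place(b,q))+.5-[x0,y0])*S).astype(int)
        for i,j in EDG: cv2.line(img,tuple(map(int,p[i])),tuple(map(int,p[j])),col,1)
E
python3 - <<'E'
from workcell import *
from h import *
fs=[grab_frame("side"),grab_frame("top")]
q0={"oven":[.42,-.04,0.],"rack":[.33,.33,0.]}
res={}
for n,t,b in(("oven","slot_floor",OVEN),("rack","rack",RACK)):
    mm=[masks_of(f,t)[0] for f in fs]; ms=[m["pixels"].astype(float) for m in mm]
    for f,m in zip(fs,ms): print(n,m.sum(),np.round(ray_z(f,np.argwhere(m)[:,::-1].mean(0),.05),3))
    c=np.mean([ray_z(f,np.argwhere(m)[:,::-1].mean(0),.05 if n=="oven" else .02) for f,m in zip(fs,ms)],0)
    best=min([fit(fs,ms,b,[c[0],c[1],a]) for a in ((-.1,.1) if n=="oven" else (-.5,-.2,.2,1.1,1.4,1.8))],key=lambda r:r[1])
    print(n,best, [fit([f],[m],b,best[0])[0] for f,m in zip(fs,ms)]); res[n]=best[0]
np.save("q.npy",[res["oven"],res["rack"]])
S=4
def crop(f,x,y,w,h):
    im=f["color"][y:y+h,x:x+w,::-1]; return cv2.resize(im,None,fx=S,fy=S,interpolation=cv2.INTER_CUBIC)
a=crop(fs[1],285,165,160,135); draw(a,fs[1],OVEN,res["oven"],285,165,S,(0,0,255))
cv2.imwrite("pics/a.png",a)
t=crop(fs[1],150,245,75,75); draw(t,fs[1],RACK,res["rack"],150,245,S,(0,0,255))
s=crop(fs[0],280,370,75,75); draw(s,fs[0],RACK,res["rack"],280,370,S,(0,0,255))
cv2.imwrite("pics/b.png",np.hstack([t,s]))
E
```

```text
Traceback (most recent call last):
IndexError: list index out of range
```

```bash
cat > fit1.py <<'E'
from workcell import *
from h import *
fs=[grab_frame("side"),grab_frame("top")]
def mask(f,names,lo):
    for n in names:
        for m in masks_of(f,n):
            if m["pixels"].sum()>lo: return m["pixels"].astype(float)
    print("none",names)
res={}
for n,t,b,lo in(("oven",("slot_floor","ball","hinge")*2,OVEN,8000),("rack",("rack",)*4,RACK,900)):
    ms=[mask(f,t,lo) for f in fs]; g=[(f,m) for f,m in zip(fs,ms) if m is not None]
    if not g: continue
    F,M=zip(*g)
    c=np.mean([ray_z(f,np.argwhere(m)[:,::-1].mean(0),.05 if n=="oven" else .02) for f,m in g],0)
    best=min([fit(F,M,b,[c[0],c[1],a]) for a in ((-.1,.1) if n=="oven" else (-.5,-.2,.2,1.1,1.4,1.8))],key=lambda r:r[1])
    print(n,best,[fit([f],[m],b,best[0]) for f,m in g]); res[n]=best[0]
np.save("q.npy",[res["oven"],res["rack"]])
S=4
def crop(f,x,y,w,h):
    return cv2.resize(np.ascontiguousarray(f["color"][y:y+h,x:x+w,::-1]),None,fx=S,fy=S,interpolation=cv2.INTER_CUBIC)
a=crop(fs[1],285,165,160,135); draw(a,fs[1],OVEN,res["oven"],285,165,S,(0,0,255))
cv2.imwrite("pics/a.png",a)
t=crop(fs[1],150,245,75,75); draw(t,fs[1],RACK,res["rack"],150,245,S,(0,0,255))
s=crop(fs[0],280,370,75,75); draw(s,fs[0],RACK,res["rack"],280,370,S,(0,0,255))
cv2.imwrite("pics/b.png",np.hstack([t,s]))
E
python3 fit1.py
```

```text
oven (array([ 0.58945876, -0.09295993,  0.05287122]), np.float64(0.11250517265266935)) [(array([ 0.59027438, -0.10211601,  0.04984112]), np.float64(0.05631714378048302)), (array([ 0.59127727, -0.09159955,  0.05633154]), np.float64(0.0397241180081609))]
rack (array([ 0.47166651,  0.35098282, -0.1876456 ]), np.float64(0.47222036570796916)) [(array([ 0.4697981 ,  0.35152874, -0.18673789]), np.float64(0.240254989888332)), (array([ 0.4728567 ,  0.35158635, -0.19254809]), np.float64(0.2058036012226538))]
```

View pics/a.png

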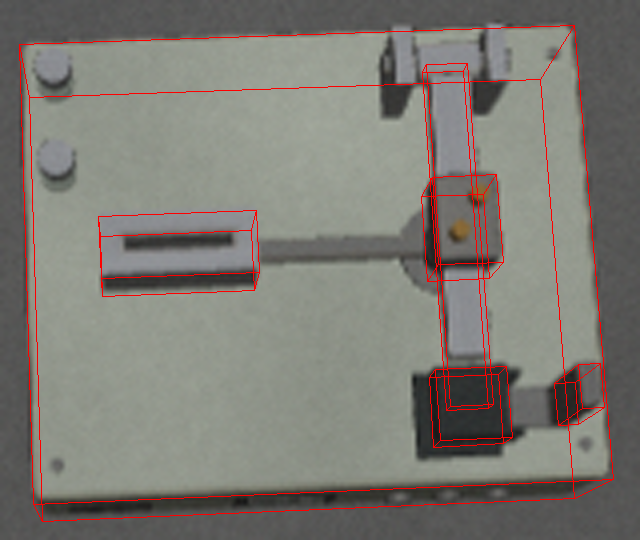

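View pics/b.png

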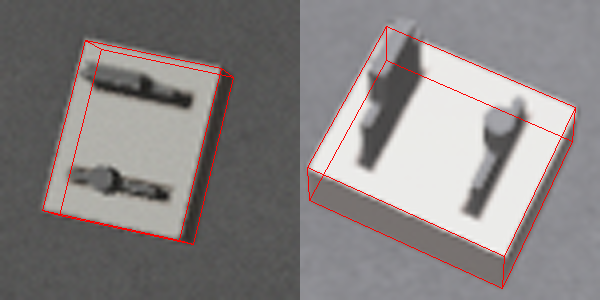

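The oven wireframe matches, with the housing at x offset 0. The slot's dark mouth is at crop (178,240). The gate is in the rack's far slot (x = +30) and the spare in the near one. I'll check the slot mouth and gate wireframes in both views.

```bash
cat > fit2.py <<'E'
from workcell import *
from h import *
fs=[grab_frame("side"),grab_frame("top")]
o,r=np.load("q.npy"); print(o,r)
SL=[box(0,80,160,160,8,62),box(0,80,160,160,14,68),box(0,80,110,160,36,90)]
G=[box(30,0,6,76,6,60),box(30,0,74,106,10,34),box(30,0,36,36,9,63),box(0,0,0,36,110,90)]
S=8
def panel(f,boxes,q,ctr,w=46,h=36):
    u=proj(f,place(np.array([ctr]),q))[0].astype(int)-[w//2,h//2]; x,y=u
    a=cv2.resize(np.ascontiguousarray(f["color"][y:y+h,x:x+w,::-1]),None,fx=S,fy=S,interpolation=cv2.INTER_CUBIC)
    for b,c in zip(boxes,[(0,0,255),(0,255,0),(255,0,0),(255,255,0)]): draw(a,f,[b],q,x,y,S,c)
    return a
g=lambda b,q,c:np.vstack([panel(f,b,q,c) for f in fs])
cv2.imwrite("pics/c.png",np.hstack([g(SL,o,[0,.08,.15]),g(G,r,[.02,0,.06])]))
E
python3 fit2.py
```

```text
[ 0.58945876 -0.09295993  0.05287122] [ 0.47166651  0.35098282 -0.1876456 ]
```

View pics/c.png

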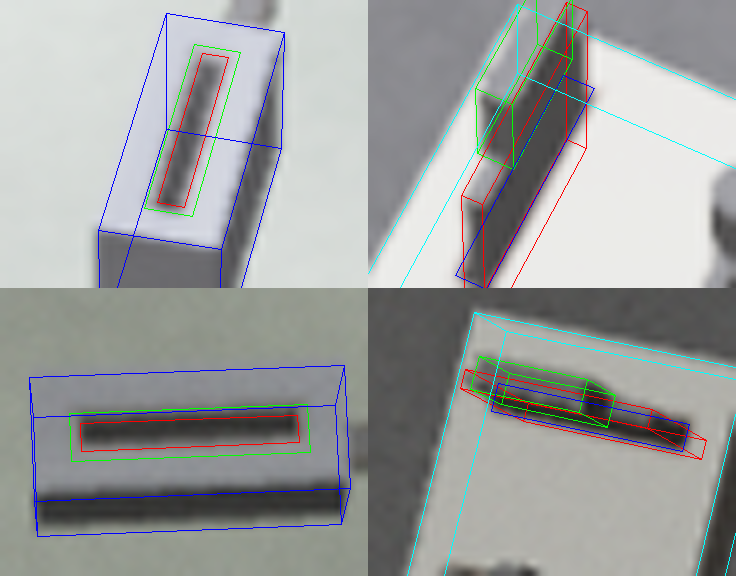

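The slot sits about 1 mm in +x and 0.5 mm in +y from the fit, and the gate is about 1 mm in +y. That is within tolerance, so I'll grasp the gate.

```bash
cat >> h.py <<'E'
def tool(a):
    y=np.array([np.cos(a),np.sin(a),0]); z=np.array([0,0,-1.]); return np.column_stack([np.cross(y,z),y,z])
E
python3 - <<'E'
from workcell import *
from h import *
o,r=np.load("q.npy")
p=place(np.array([[.030,.001,.157]]),r)[0]; a=r[2]
print(p)
for k in (0,np.pi): print(k,solve_ik(p,tool(a+k)),solve_ik(place(np.array([[0,.08,.3]]),o)[0],tool(o[2]+k)))
k=min((0,np.pi),key=lambda k:abs(solve_ik(p,tool(a+k))[5]))
T=tool(a+k)
e=current_ee_pos(); move_l([e[0],e[1],.42],feed=.25)
command_gripper(.045,40)
reach(p+[0,0,.2],T); move_l(p+[0,0,.06],feed=.2); print(move_l(p,feed=.06,threshold=8))
print(current_ee_pos()-p); command_gripper(0,40); print(current_finger_gap(),current_grasp_force(),current_wrist_force())
move_l(p+[0,0,.17],feed=.12); print(current_finger_gap(),current_grasp_force(),current_wrist_force(),current_time(),k)
E
```

```text
[0.50132644 0.34636887 0.157     ]
0 [ 5.62735193e-01  5.15551906e-02  1.75054193e+00 -4.44089210e-16
  1.33949554e+00  7.50380795e-01] [-6.59077489e-02 -7.83075919e-02  1.64303546e+00 -4.44089210e-16
  1.57686478e+00 -1.18778969e-01]
3.141592653589793 [ 5.62735193e-01  5.15551906e-02  1.75054193e+00 -4.44089210e-16
  1.33949554e+00 -2.39121186e+00] None
False
[1.45620090e-04 8.52520968e-05 4.71052807e-04]
0.009449051806987926 39.99992609024048 [-0.45297465 -0.08328883 -0.02934783]
0.009799953861776336 39.99948441982269 [-0.61899169  1.06822244 -2.40301999] 10.9417 0
```

Gripped. I'll move above the slot and check the alignment in both views.

```bash
python3 - <<'E'
from workcell import *
from h import *
o,r=np.load("q.npy")
s=place(np.array([[.001,.0805,.0]]),o)[0]; T=tool(o[2])
e=current_ee_pos(); move_l([e[0],e[1],.40],feed=.25)
reach(s+[0,0,.40],T); move_l(s+[0,0,.322],feed=.1)
print(current_ee_pos()-s,current_finger_gap(),current_wrist_force())
fs=[grab_frame("side"),grab_frame("top")]
S=8;w,h=46,45;ps=[]
e=current_ee_pos(); zb=(e[2]-.151)*1000
c=R.from_euler('z',o[2]).as_matrix().T@(e-[o[0],o[1],0])*1000
B=[box(c[0],c[1],zb,zb+70,6,60),box(c[0],c[1],zb+68,zb+100,10,34),box(0,80,110,160,36,90)]
for f in fs:
    x,y=proj(f,place(np.array([[0,.08,.19]]),o))[0].astype(int)-[w//2,h//2]
    a=cv2.resize(np.ascontiguousarray(f["color"][y:y+h,x:x+w,::-1]),None,fx=S,fy=S,interpolation=cv2.INTER_CUBIC)
    for b,cc in zip(B,[(0,0,255),(0,255,0),(255,0,0)]): draw(a,f,[b],o,x,y,S,cc)
    ps.append(a)
cv2.imwrite("pics/d.png",np.hstack(ps))
E
```

```text
[ 1.52930732e-04 -1.64110177e-05  3.22779479e-01] 0.009694568093006065 [-0.19028438  0.30630187 -1.28625162]
```

View pics/d.png

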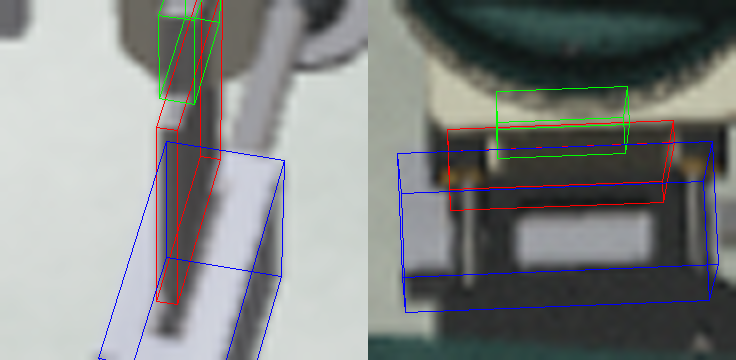

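The side view shows the plate within about 1.5 mm of its predicted wireframe and above the slot, whose mouth end is at crop (170,330). I'll insert it under a force guard.

```bash
python3 - <<'E'
from workcell import *
from h import *
o,r=np.load("q.npy")
s=place(np.array([[.001,.0805,.0]]),o)[0]
hit=move_l(s+[0,0,.264],feed=.04,threshold=12)
print(hit,current_ee_pos()-s,current_wrist_force(),current_torque(),current_finger_gap(),current_time())
E
```

```text
True [5.48227590e-05 1.21873399e-07 2.66037428e-01] [-0.21592892  0.44965213  4.26090462] [-0.03755131 -0.1534062   0.0158306 ] 0.009861517441662507 15.0917
```

It stopped at z = 0.266, the expected home height. I'll push once more to confirm, then release and look.

```bash
python3 - <<'E'
from workcell import *
from h import *
o,r=np.load("q.npy")
e=current_ee_pos()
hit=move_l(e-[0,0,.006],feed=.02,threshold=25)
print(hit,current_ee_pos()-e,current_wrist_force()); wait(.2)
command_gripper(.045); print(current_ee_pos()[2],current_wrist_force(),current_finger_gap())
e=current_ee_pos(); move_l([e[0],e[1],.40],feed=.25)
q=place(np.array([[-.1,-.136,0]]),o)[0]; k=tool(o[2]+np.pi/2)
reach(q+[0,0,.40],k)   # above the paddle, fingers close along oven y
print(current_joint_positions(),current_time(),current_wrist_force())
fs=[grab_frame("side"),grab_frame("top")]
S=8;w,h=46,36;ps=[]
B=[box(0,80,115,185,6,60),box(0,80,183,215,10,34),box(0,80,110,160,36,90)]
C=[box(-100,-136,155,220,24,12),box(-100,-80,144,172,40,40)]
for b,ctr in((B,[0,.08,.18]),(C,[-.1,-.12,.18])):
  for f in fs:
    x,y=proj(f,place(np.array([ctr]),o))[0].astype(int)-[w//2,h//2]
    a=cv2.resize(np.ascontiguousarray(f["color"][y:y+h,x:x+w,::-1]),None,fx=S,fy=S,interpolation=cv2.INTER_CUBIC)
    for bb,cc in zip(b,[(0,0,255),(0,255,0),(255,0,0)]): draw(a,f,[bb],o,x,y,S,cc)
    ps.append(a)
cv2.imwrite("pics/e.png",np.vstack([np.hstack(ps[:2]),np.hstack(ps[2:])]))
E
```

```text
True [ 2.98737204e-04 -1.62171002e-05 -2.00123916e-05] [-0.7117823  -0.49057545  4.2779462 ]
0.26508109025461085 [-0.60482614 -0.50847779  0.20140236] 0.044623435811751974
[-4.86325290e-01 -1.66856611e-01  1.56407828e+00  3.60144712e-05
  1.74485487e+00 -2.10944370e+00] 18.6833 [-0.90926618 -0.55596597  0.47236808]
```

View pics/e.png

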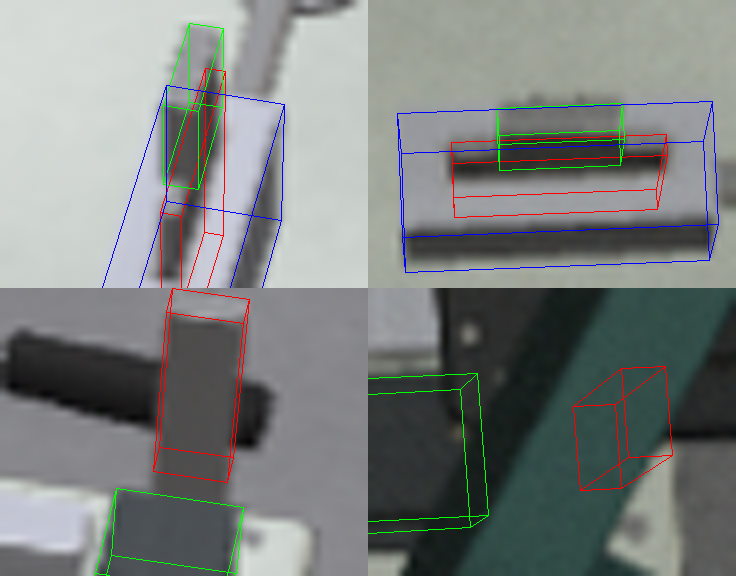

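The gate's tab sits on the home wireframe in the side view (crop ~(190,25)). The paddle also matches its wireframe there. Next: grip the paddle and pull the latch until its end stop shows in the force reading.

```bash
python3 - <<'E'
from workcell import *
from h import *
o,r=np.load("q.npy")
q=place(np.array([[-.1,-.136,0]]),o)[0]
yo=np.array([-np.sin(o[2]),np.cos(o[2]),0])
command_gripper(.040,55)
move_l(q+[0,0,.31],feed=.2); print(move_l(q+[0,0,.264],feed=.08,threshold=8))
command_gripper(0,55)
e=current_ee_pos(); f0=np.dot(current_wrist_force(),yo)
print(current_finger_gap(),current_grasp_force(),current_wrist_force(),e-q)
move_l(e-.010*yo,feed=.05)
for d in np.arange(.010,.0185,.001):
    move_l(e-d*yo,feed=.02); wait(.1); fy=np.dot(current_wrist_force(),yo)-f0
    print(round(d,4),round(fy,2),round(np.dot(e-current_ee_pos(),yo),4))
    if abs(fy)>18: break
print(current_time(),current_finger_gap())
E
```

```text
False
0.011478148363535374 54.998241662979126 [-0.26648288  3.71446933  2.32755641] [5.08813133e-05 2.55857694e-04 2.64182629e-01]
0.01 3.55 0.0096
0.011 3.49 0.0105
0.012 4.35 0.0115
0.013 4.48 0.0125
0.014 4.4 0.0134
0.015 4.51 0.0144
0.016 9.28 0.015
0.017 17.39 0.0153
0.018 23.98 0.0156
24.5167 0.01150093995649616
```

The stop is at about 15.3 mm. I'll back off 2 mm from the 18 mm command, then lift along the hinge arc.

```bash
python3 - <<'E'
from workcell import *
from h import *
o,r=np.load("q.npy")
yo=np.array([-np.sin(o[2]),np.cos(o[2]),0])
e=current_ee_pos(); move_l(e+.0005*yo,feed=.02); wait(.3)
T=current_tool_rot(); e=current_ee_pos(); H=place(np.array([[.1,-.08,.160]]),o)[0]
print(current_wrist_force())
for th in np.arange(.04,.281,.04):
    Q=R.from_rotvec(th*yo).as_matrix()
    hit=move_l(H+Q@(e-H),Q@T,feed=.05,threshold=40)
    print(round(th,2),hit,np.round(current_wrist_force(),1),round(current_finger_gap(),4))
    if hit: break
wait(.5); print(current_ee_pos()-e,current_wrist_force(),current_grasp_force(),current_time())
fs=[grab_frame("side"),grab_frame("top")]
cv2.imwrite("pics/f.png",np.hstack([cv2.resize(fs[0]["color"][130:310,230:410,::-1],None,fx=2.2,fy=2.2),cv2.resize(fs[1]["color"][150:330,280:460,::-1],None,fx=2.2,fy=2.2)]))
E
```

```text
[-2.72589148  8.38444877  4.36732685]
0.04 False [-1.5  8.8 -1.7] 0.0118
0.08 False [-1.3  8.5 -1.4] 0.0115
0.12 False [-2.9  7.7 -1.4] 0.0115
0.16 False [-2.2  8.6 -0.3] 0.0118
0.2 False [-3.3  9.  -1.3] 0.0117
0.24 False [-3.   9.4 -0.9] 0.012
0.28 False [-3.5  8.3 -1.5] 0.0115
[0.03639643 0.00250312 0.05068732] [-2.66745146  9.677047   -0.73993031] 54.996716380119324 27.9417
```

View pics/f.png

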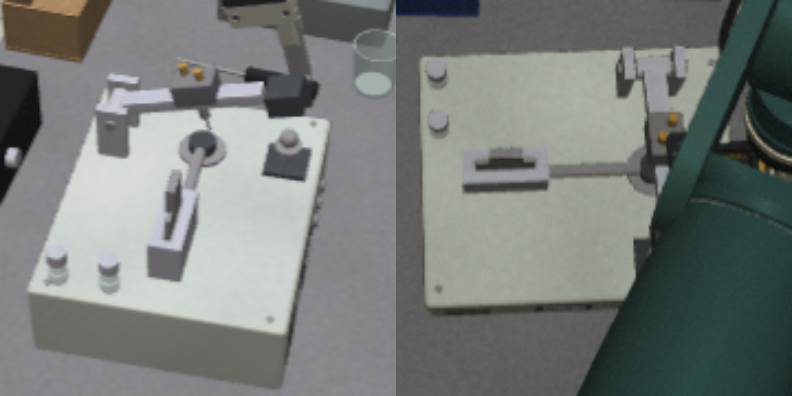

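The picture shows the coupler (at (285,90)) well clear of the exposed ball (at (290,140)), and the gate seated at (172,200). Handing in.

```bash
python3 - <<'E'
from workcell import *
print(close_job())
E
```

```text
the job is handed in; nothing more can be done
None
```

I handed the job in at about 28 s: the gate plate is fully down in its housing, the latch was then pulled to its stop, and the gripper is holding the coupler about 5.5 cm above the ball (estimated from the lift angle); no pass/fail result was returned.

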